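Free the sliding stop and close the jig on a hurley blank

TASK

Pull up the spring pin's black bar knob on the sliding stop of the jig, turn it anticlockwise (seen from above) and let it drop into its rest notch so that it stays out by itself. Only then slide the stop along the jig until the small hurley blank is trapped without gaps, flat on the bed, between the sliding stop and the end block. Leave the pin parked in its notch and the things lying around where they are.

Things in the scene. Friction and masses are not known exactly. Their poses are not given: they have to be found in the camera images.
- jig: Plywood bed of the jig, fixed to the bench, 530 x 200 x 18 mm. Origin: centre of its underside. x runs along the jig from the sliding stop (-x end) to the end block (+x end), z up. Two wooden guide strips, 12 mm high, keep the wide toe of the blank on the centre line (62 mm between them).
- knob_grip (a point): The spring pin's knob: an upright black bar, 46 mm long, 12 mm thick, 36 mm high, on a steel disc 66 mm across that hides the cam under it. The point lies on the pin's axis, 12 mm below the bar's top and 24 mm above its foot (the disc); x along the bar, z up. Home at the start: the bar lies along the jig's x and the pin locks the sliding stop.
- pad (a point): Centre of the front of the sliding stop's steel face plate (70 mm wide, 40 mm high), 12 mm above the bed; x points along the jig to the blank. It lies 57 mm ahead of the pin's axis; knob_grip is 76 mm above it with the pin home, 88 mm when parked.
- post (a point): Upright round wooden post on the rear of the sliding stop, 22 mm in diameter, 45 mm high, 100 mm behind the pin's axis, to push the stop by. The point lies on its axis 19 mm below its top (26 mm above the top of the stop).
- end_block: Wooden end block fixed across the far end of the bed, 30 x 80 x 40 mm. Origin at the foot of the face that looks to the sliding stop; axes as the jig.
- block_face (a point): Point on the end block's face that looks to the sliding stop, on the centre line, 12 mm above the bed; x points along the jig, away from the blank.
- blank: Small ash hurley blank, loose, lying flat on the bed: 200 mm long, 24 mm high, narrow handle 22 to 30 mm wide, flat wide toe 56 mm, 110 to 220 g. Origin: centre of its underside; x along it from butt to toe.
- butt (a point): Centre of the blank's butt end, which faces the sliding stop; axes as the blank.
- toe (a point): Centre of the blank's toe end, which faces the end block; axes as the blank.
- sanding_block: Bystander: cork sanding block 85 x 40 x 30 mm on the bed. Origin: centre of underside.
- offcut: Bystander: ash offcut 90 x 32 x 18 mm on the bed. Origin: centre of underside.
- spanner: Bystander: steel spanner lying on the bench. Origin on its underside.
- mug: Bystander: white mug, 80 mm across, 90 mm high. Origin: centre of underside.
- glue: Bystander: white plastic bottle, 60 mm across, 150 mm high. Origin: centre of underside.
- hammer: Bystander: hammer lying on the bench. Origin on its underside.
- tin: Bystander: steel tin, 80 mm across, 90 mm high. Origin: centre of underside.
- knob: The same knob; origin on the pin's axis, 88 mm below knob_grip; x along the bar. A spring pulls it down with 7 N at home, 12 N at the top (hard stop at 21 mm of lift). Home it cannot turn; lifted more than 17 mm it turns anticlockwise seen from above, up to 2.0 rad.
- pin_seat (a point): Point on the sliding stop, on the pin's axis at the height of the bed; axes as the jig. Past home a flat rim carries the knob at 17 mm of lift, save at one rest notch 5 mm deep (knob at 12 mm of lift), which takes it within some 0.05 rad of its centre. That is 1.05 to 1.8 rad from home, differs every time and is hidden: feel where the knob sinks. On the rim it is not parked.
- carriage: The wooden sliding stop: 170 mm long, 90 mm wide, top 30 mm above the bed; origin at pin_seat, axes as the jig. Locked while the pin is less than 10 mm up. With the pin out it slides up to 110 mm along the jig's x with 3 N friction and stays where it is left.
Mind the look-alikes: they are no part of the job. What is shaped like the blank but orange or red is not meant.

How it is judged:
By the outcome, as a careful person would: the job done as asked, in the order asked, and still so for the second after the job is handed in, with the robot touching nothing.
It also fails if it takes over 54 s, if anything falls off the work surface, if the arm or the gripper's body presses on something with over 40 N, if the wrist force passes 120 N, or if a joint passes its speed limit or range.

ROBOT

A 7-joint arm with a two-finger parallel gripper is mounted at the origin on the work surface. World frame = base frame: x ahead of the robot, y to its left, z up, the work surface at z = 0. Lengths are in m, angles in rad, forces in N, time in s.
With the tool pointing down it reaches from about 0.425 to 0.925 m from the base axis. Payload 6.8 kg.
Tool frame: the origin (TCP) lies midway between the tips of the shut fingers; the grasp point (between the pads) lies bot.grip_point_offset behind it (bot.grip_point_offset is the distance from the TCP to the grasp point, in m); z points along the fingers, y is the line along which they close (so a half turn about z gives the same grasp; the last joint's range is limited). The gripper opens to 85 mm and grips with 20 to 120 N. Pads are 22 mm wide; open, the fingers measure 114 mm over their backs; the gripper's body (76 mm by 85 mm) begins 54 mm behind the grasp point. The pads swing forward as they close: fully open they stand 13 mm farther back than shut.
Start: joints at [-1.297, 0.477, 0.022, 1.555, -0.011, 1.109, -0.083], TCP at [0.251, 0.626, 0.231] pointing down, gripper open.
Joint ranges: [-2.96, 2.96], [-0.34, 2.1], [-1.41, 1.46], [0.24, 2.44], [-1.37, 4.51], [0.17, 1.92], [-2.96, 2.96]. Speed limits (rad/s): [2.39, 2.39, 3.14, 3.14, 3.14, 3.14, 3.14].

INTERFACE

Orientations are given as a unit quaternion [w, x, y, z].
In Python, from station import get_obs, cams, job, bot gives the robot as it stands.
- The arm moves only by the tool arm_command, never from a script. Its argument "rows" is a list that holds one entry, the list of rows, each a list of 5 numbers: the finger opening in mm, from 0 to 85.4, then the shift along the world's x, y, z in units of 60 mm (1.0 is 60 mm), then the turn about the world's z in units of 0.08 rad (1.0 is 0.08 rad). In form: [[[grip, x, y, z, turn], ...]]. A call has exactly 10 rows; each row shifts and turns the commanded pose from where the row before left it; what a row does not reach is not made up. A row lasts 1/8 s, in which the tool goes at most 62.5 mm and 10.7 degrees, less where a joint would pass 70% of its speed; a pose out of reach is approached as far as the arm can. A call with a number of a shift or a turn outside -1 to 1 is refused whole. A call with a gripper value outside its range is refused whole. The fingers move at their own pace and stop on an object; "newtons" is the grip in N (left out, the last holds). Time passes only in rows, so rows that do not move let the fingers close, or fill a call up. It gives the time, the measured TCP pose, the force, the opening and the grip force at its end, in the units of the state.
- get_obs(): the state, without advancing time (a new reading comes with each control period).
- cams.read_camera(name): name is "side" or "top"; returns the picture (400x640x3 uint8, red, green, blue); there is no depth.
- cams.camera_params(name): a dict with "K" (3x3 intrinsics, pixels), "k1" (the pictures are not rectified: a ray, as slopes to the right and down, at radius r is drawn at 1 + k1 r^2 times it, then the intrinsics apply), "extrinsics" (4x4, takes a point from camera to world coordinates). Camera axes: x right, y down, z forward; pixel columns grow to the right and rows downward; lengths in m; the calibration is good to about 2 mm. A picture is of the moment at which its call begins. camera_params takes no time and is no camera call.
- job.hand_in(): hands the job in; it is judged then, once.
The state is a dict: "t": time; "q": joint angles; "joint_vel": joint speeds; "joint_torque": joint torques, N m; "eef_pos": TCP position; "tool_rot": TCP orientation; "contact_force": force on the tool from outside, world axes, zero at the start; "torque": the same for the moment, N m; "gripper_width": opening from 0.0 (shut) to 1.0 (fully open); "grasp_force": force on a finger pad.
Only numpy, scipy, OpenCV 4.12 (cv2) and the standard library are available. Lean on these libraries where they do the work, as an engineer would, in place of code of your own. Each camera call takes 0.05 s, during which the arm holds its last target. There are 200 camera calls.

## Working session

There is one attempt and no reset: what is moved stays moved. The work goes in short steps, Python scripts to look and compute and a tool call to move; the robot and the scene stay as the last step left them, time stands still between calls to the robot, and variables do not carry over. Pictures are saved under pics/ and viewed, at most 10 in all, crops included, and the job is handed in when it is done.

Besides the shell and the picture viewer there is one more tool, called after "Call:" as name([rows], argument=value, ...), one row to a line, values as JSON. arm_command: Moves the arm, as the interface text tells. Its arguments: {"type":"object","properties":{"rows":{"type":"array"},"newtons":{"type":"number"}},"required":["rows"]}

```bash
mkdir -p pics; ls; cat > h.py <<'E'
import numpy as np, cv2
from station import get_obs, cams, job, bot
def P(n):
    p=cams.camera_params(n); return np.array(p["K"]),p["k1"],np.array(p["extrinsics"])
def ray(n,u,v):
    K,k1,E=P(n); d=np.array([(u-K[0,2])/K[0,0],(v-K[1,2])/K[1,1]]); s=d.copy()
    for _ in range(30): s=d/(1+k1*(s@s))
    return E[:3,3],E[:3,:3]@np.array([s[0],s[1],1])
def onz(n,u,v,z):
    o,d=ray(n,u,v); return o+d*(z-o[2])/d[2]
def proj(n,X):
    K,k1,E=P(n); c=E[:3,:3].T@(np.array(X)-E[:3,3]); s=c[:2]/c[2]; s=s*(1+k1*(s@s))
    return K[0,0]*s[0]+K[0,2],K[1,1]*s[1]+K[1,2]
def snap(n,f):
    im=cams.read_camera(n)[:,:,::-1].copy(); cv2.imwrite("pics/"+f+".png",im); return im
E
python3 - <<'E'
from h import *
snap("top","t0"); snap("side","s0")
for n in("top","side"): print(P(n))
print(bot.grip_point_offset,get_obs())
E
```

```text
pics
(array([[463.17991689,   0.        , 322.48507998],
       [  0.        , 463.17991689, 203.15918135],
       [  0.        ,   0.        ,   1.        ]]), -0.03272854384333085, array([[-1.74598436e-02, -9.85567967e-01,  1.68377360e-01,
         1.96203849e-01],
       [-9.99847497e-01,  1.71481377e-02, -3.30522861e-03,
         1.52420853e-02],
       [ 3.70169281e-04, -1.68409391e-01, -9.85717069e-01,
         1.40658400e+00],
       [ 0.00000000e+00,  0.00000000e+00,  0.00000000e+00,
         1.00000000e+00]]))
(array([[448.11677351,   0.        , 318.16962565],
       [  0.        , 448.11677351, 201.05022226],
       [  0.        ,   0.        ,   1.        ]]), -0.10210247759004425, array([[ 0.97187948, -0.13215502,  0.19489827,  0.10118963],
       [-0.23538985, -0.56798286,  0.78866158, -1.28340084],
       [ 0.00647329, -0.81236108, -0.58311884,  1.06568686],
       [ 0.        ,  0.        ,  0.        ,  1.        ]]))
0.0187 {'t': 0.1, 'q': array([-1.29710866,  0.47767979,  0.02233691,  1.55637946, -0.01149863,
        1.10927892, -0.08304203]), 'joint_vel': array([ 5.75973322e-04, -1.44304885e-03,  3.68673708e-04, -3.49544606e-03,
       -2.69920729e-04,  2.34554808e-03, -2.93304055e-05]), 'joint_torque': array([ 4.87242345e-03, -5.97764397e+01,  1.61395267e+00, -2.81956387e+01,
        1.28587030e-02,  5.06766155e-03, -1.98865632e-05]), 'eef_pos': array([0.25129804, 0.62589499, 0.23043671]), 'tool_rot': array([-9.65730460e-05,  1.89695547e-01,  9.81842628e-01, -8.02943572e-04]), 'contact_force': array([0.73971957, 0.95488346, 0.96807251]), 'torque': array([-0.02486985, -0.00064935,  0.01455927]), 'grasp_force': 0.0, 'gripper_width': 1.0015688771878162}
```

View pics/t0.png

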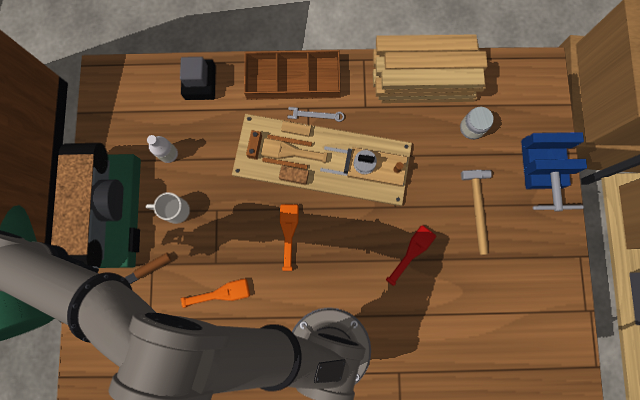

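View pics/s0.png

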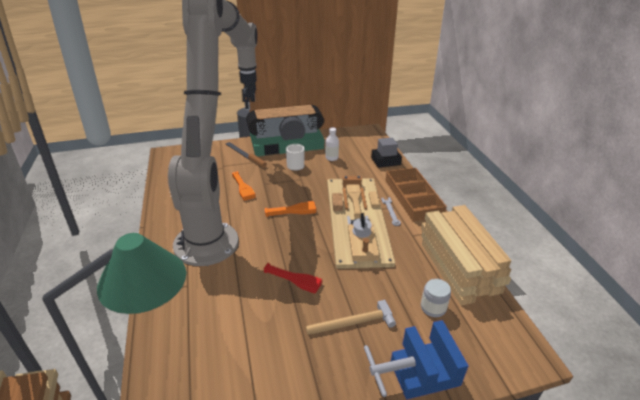

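Top view: the jig runs from about (235,150) to (410,180), with the stop's black knob at (366,157), the post at (398,167), the blank at about (290,150) and the end block at (253,145). Look-alikes are the orange blanks at (290,235) and (215,292) and the red one at (412,253), all off the jig. I choose the wooden blank on the jig and check it in a crop.

```bash
python3 - <<'E'
from h import *
a=cv2.imread("pics/t0.png")[100:212,225:421]; b=cv2.imread("pics/s0.png")[170:275,315:405]
cv2.imwrite("pics/c0.png",cv2.resize(a,None,fx=4,fy=4,interpolation=cv2.INTER_CUBIC))
cv2.imwrite("pics/c1.png",cv2.resize(b,None,fx=5.5,fy=5.5,interpolation=cv2.INTER_CUBIC))
E
```

```text
(no output)
```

View pics/c0.png

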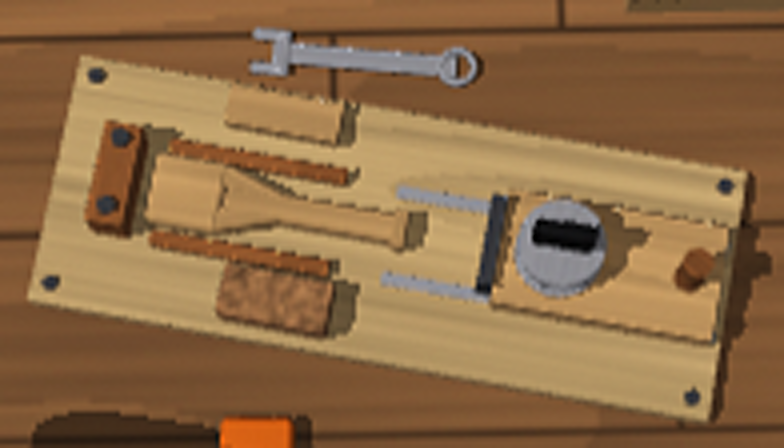

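View pics/c1.png

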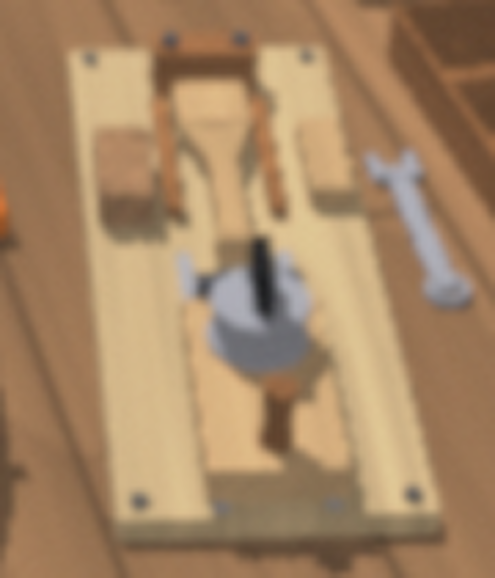

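The crop confirms the ash blank between the brown guide strips, with the toe at the block and the butt facing the dark plate. In the top crop the disc centre is about (560,247), the bar about (566,234) and the post top about (697,262).

```bash
python3 - <<'E'
from h import *
T=lambda x,y,z: onz("top",(x+.5)/4-.5+225,(y+.5)/4-.5+100,z)
S=lambda x,y,z: onz("side",(x+.5)/5.5-.5+315,(y+.5)/5.5-.5+170,z)
c=np.array([T(83,55,.018),T(750,172,.018),T(715,420,.018),T(28,298,.018)])
print(c.round(4),[np.linalg.norm(c[i]-c[(i+1)%4]).round(4) for i in range(4)])
cs=np.array([S(68,48,.018),S(322,48,.018),S(442,512,.018),S(115,522,.018)]);print("side",cs.round(4))
ax=(c[0]+c[3]-c[1]-c[2]);ax/=np.linalg.norm(ax);o=c.mean(0);yx=np.array([-ax[1],ax[0],0])
print("ctr",o,cs.mean(0),"ang",np.arctan2(ax[1],ax[0]))
J=lambda p:(((p-o)@ax).round(4),((p-o)@yx).round(4))
for n,p in dict(disc=T(560,247,.082),bar=T(566,231,.118),post=T(697,258,.093),discS=S(260,300,.082),barS=S(262,262,.118),postS=S(284,381,.093),butt=T(408,215,.042),toe=T(150,180,.042),blockfoot=T(130,180,.058),plate=T(488,246,.058)).items(): print(n,p.round(4),J(p))
E
```

```text
[[ 0.7247  0.2486  0.018 ]
 [ 0.6199 -0.2721  0.018 ]
 [ 0.4246 -0.2354  0.018 ]
 [ 0.5289  0.2887  0.018 ]] [np.float64(0.5312), np.float64(0.1987), np.float64(0.5344), np.float64(0.1998)]
side [[ 0.5279  0.2885  0.018 ]
 [ 0.7229  0.2437  0.018 ]
 [ 0.6203 -0.2729  0.018 ]
 [ 0.4221 -0.2345  0.018 ]]
ctr [0.57453581 0.00743314 0.018     ] [0.57327853 0.00618467 0.018     ] ang 1.3732456141720026
disc [ 0.5453 -0.1156  0.082 ] (np.float64(-0.1264), np.float64(0.0046))
bar [ 0.5475 -0.1168  0.118 ] (np.float64(-0.1271), np.float64(0.0021))
post [ 0.5324 -0.2144  0.093 ] (np.float64(-0.2258), np.float64(-0.0022))
discS [ 0.547  -0.1233  0.082 ] (np.float64(-0.1336), np.float64(0.0014))
barS [ 0.5438 -0.1295  0.118 ] (np.float64(-0.1403), np.float64(0.0032))
postS [ 0.5317 -0.2147  0.093 ] (np.float64(-0.2263), np.float64(-0.0016))
butt [ 0.5829 -0.0046  0.042 ] (np.float64(-0.0102), np.float64(-0.0106))
toe [0.6141 0.192  0.042 ] (np.float64(0.1888), np.float64(-0.0025))
blockfoot [0.6095 0.2051 0.058 ] (np.float64(0.2007), np.float64(0.0046))
plate [ 0.5533 -0.064   0.058 ] (np.float64(-0.0742), np.float64(0.0068))
```

Call:
arm_command([
  [[85, 0.25, -0.62, 0, -0.87], [85, 0.25, -0.62, 0, -0.87], [85, 0.25, -0.62, 0, -0.87], [85, 0.25, -0.62, 0, -0.87], [85, 0.25, -0.62, 0, -0.87], [85, 0.25, -0.62, 0, -0.87], [85, 0.25, -0.62, 0, -0.87], [85, 0.25, -0.62, 0, -0.87], [85, 0.25, -0.62, 0, -0.87], [85, 0.25, -0.62, 0, -0.87]],
], newtons=40)

```text
t: 1.35
eef_pos: [0.4017, 0.253, 0.2311]
tool_rot: [-0.0, 0.514, 0.858, -0.0]
contact_force: [-0.0, 0.1, -0.3]
gripper_width: 0.997
grasp_force: 0.0
```

Call:
arm_command([
  [[85, 0.25, -0.62, 0, -0.87], [85, 0.25, -0.62, 0, -0.87], [85, 0.25, -0.62, 0, -0.87], [85, 0.25, -0.62, 0, -0.87], [85, 0.25, -0.62, 0, -0.87], [85, 0.25, -0.62, 0, -0.87], [85, 0.25, -0.62, 0, -0.87], [85, 0.25, -0.62, 0, -0.87], [85, 0.25, -0.62, 0, -0.87], [85, 0.25, -0.62, 0, -0.87]],
])

```text
t: 2.6
eef_pos: [0.5516, -0.1186, 0.231]
tool_rot: [-0.0, 0.776, 0.631, -0.0]
contact_force: [0.2, 0.0, 0.7]
gripper_width: 0.991
grasp_force: 0.0
```

Call:
arm_command([
  [[85, -0.05, 0.02, -0.3, 0.1], [85, 0, 0, -0.4, 0], [85, 0, 0, -0.5, 0], [85, 0, 0, -0.5, 0], [85, 0, 0, -0.35, 0], [85, 0, 0, -0.2, 0], [85, 0, 0, -0.1, 0], [30, 0, 0, 0, 0], [30, 0, 0, 0, 0], [30, 0, 0, 0, 0]],
])

```text
t: 3.85
eef_pos: [0.5489, -0.1164, 0.0909]
tool_rot: [0.0, 0.773, 0.635, 0.0]
contact_force: [1.1, -0.3, 0.1]
gripper_width: 0.373
grasp_force: 0.0
```

```bash
python3 - <<'E'
from h import *
a=snap("top","t1")[110:200,310:420]; b=snap("side","s1")[170:260,315:405]
f=lambda i:cv2.resize(i,(400,int(400*i.shape[0]/i.shape[1])),interpolation=cv2.INTER_CUBIC)
A,B=f(a),f(b); h=max(A.shape[0],B.shape[0]); pad=lambda i:cv2.copyMakeBorder(i,0,h-i.shape[0],0,0,0)
cv2.imwrite("pics/c2.png",np.hstack([pad(A),pad(B)])); print(get_obs()['eef_pos'],get_obs()['contact_force'])
E
```

```text
[ 0.54875141 -0.11637265  0.09070449] [0.49660995 0.2464039  0.19806353]
```

View pics/c2.png

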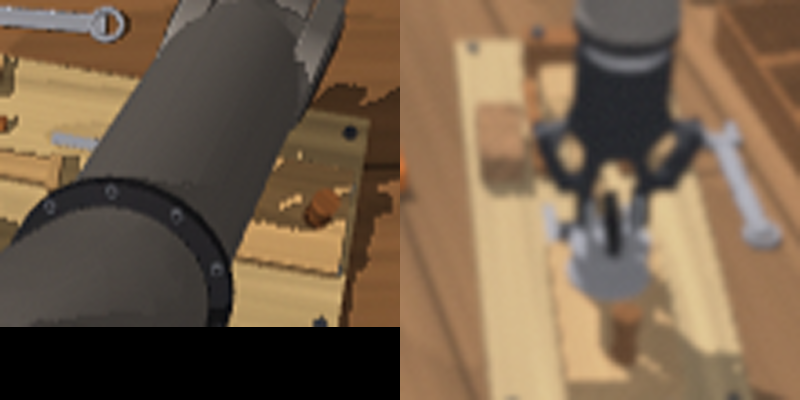

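The side view shows the bar standing between the open fingers, roughly centred. I'll close on it.

Call:
arm_command([
  [[6, 0, 0, -0.03, 0], [6, 0, 0, 0, 0], [6, 0, 0, 0, 0], [6, 0, 0, 0, 0], [6, 0, 0, 0, 0], [6, 0, 0, 0, 0], [6, 0, 0, 0, 0], [6, 0, 0, 0.1, 0], [6, 0, 0, 0.1, 0], [6, 0, 0, 0.05, 0]],
], newtons=60)

```text
t: 5.2
eef_pos: [0.5486, -0.1163, 0.1027]
tool_rot: [0.0, 0.772, 0.635, -0.0]
contact_force: [6.7, -1.7, -10.8]
gripper_width: 0.13
grasp_force: 58.3
```

Call:
arm_command([
  [[6, 0.01, 0, 0.05, 0], [6, 0, 0, 0.05, 0], [6, 0, 0, 0, 0], [6, 0, 0, 0, 0.5], [6, 0, 0, 0, 0.5], [6, 0, 0, 0, 1], [6, 0, 0, 0, 1], [6, 0, 0, 0, 1], [6, 0, 0, 0, 1], [6, 0, 0, 0, 0]],
])

```text
t: 6.45
eef_pos: [0.5485, -0.1164, 0.108]
tool_rot: [-0.0, 0.631, 0.776, -0.001]
contact_force: [6.6, -1.1, -13.7]
gripper_width: 0.134
grasp_force: 58.4
```

Call:
arm_command([
  [[6, 0, 0, 0, 1], [6, 0, 0, 0, 1], [6, 0, 0, 0, 1], [6, 0, 0, 0, 1], [6, 0, 0, 0, 1], [6, 0, 0, 0, 1], [6, 0, 0, 0, 0.8], [6, 0, 0, -0.04, 0], [6, 0, 0, -0.04, 0], [6, 0, 0, 0, 0]],
])

```text
t: 7.7
eef_pos: [0.5487, -0.1168, 0.1053]
tool_rot: [-0.0, 0.4, 0.917, -0.0]
contact_force: [-0.4, -1.2, 7.0]
gripper_width: 0.127
grasp_force: 61.6
```

Call:
arm_command([
  [[6, 0, 0, 0, 0.4], [6, 0, 0, 0, 0.4], [6, 0, 0, 0, 0.4], [6, 0, 0, 0, 0.4], [6, 0, 0, 0, 0.4], [6, 0, 0, 0, 0.4], [6, 0, 0, 0, 0.4], [6, 0, 0, 0, 0], [6, 0, 0, 0, 0], [6, 0, 0, 0, 0]],
])

```text
t: 8.95
eef_pos: [0.5488, -0.1169, 0.1053]
tool_rot: [-0.0, 0.295, 0.956, -0.0]
contact_force: [1.6, -0.9, 5.8]
gripper_width: 0.129
grasp_force: 61.3
```

Call:
arm_command([
  [[6, 0, 0, 0, 0.4], [6, 0, 0, 0, 0.4], [6, 0, 0, 0, 0.4], [6, 0, 0, 0, 0.4], [6, 0, 0, 0, 0.4], [6, 0, 0, 0, 0.4], [6, 0, 0, 0, 0], [6, 0, 0, 0, 0], [6, 0, 0, 0, 0], [6, 0, 0, 0, 0]],
])

```text
t: 10.2
eef_pos: [0.5488, -0.1169, 0.1052]
tool_rot: [-0.0, 0.202, 0.979, -0.0]
contact_force: [0.2, -1.6, 5.9]
gripper_width: 0.126
grasp_force: 61.3
```

Call:
arm_command([
  [[6, 0, 0, 0, 0.4], [6, 0, 0, 0, 0.4], [6, 0, 0, 0, 0.4], [6, 0, 0, 0, 0.4], [6, 0, 0, 0, 0.4], [6, 0, 0, 0, 0.4], [6, 0, 0, 0, 0], [6, 0, 0, 0, 0], [6, 0, 0, 0, 0], [6, 0, 0, 0, 0]],
])

```text
t: 11.45
eef_pos: [0.5489, -0.1168, 0.1047]
tool_rot: [-0.0, 0.107, 0.994, -0.0]
contact_force: [0.4, -3.8, 5.3]
gripper_width: 0.128
grasp_force: 61.2
```

```bash
python3 - <<'E'
from h import *
o=get_obs(); print(o['torque'],o['contact_force'],o['eef_pos'],o['gripper_width']*85.4)
a=snap("side","s2")[190:250,330:390]
cv2.imwrite("pics/c3.png",cv2.resize(a,(600,600),interpolation=cv2.INTER_CUBIC))
E
```

```text
[-0.77973163  0.17944616  0.02142382] [ 0.41195586 -3.79065756  5.26337742] [ 0.54886964 -0.11678117  0.10469742] 10.916037727150423
```

View pics/c3.png

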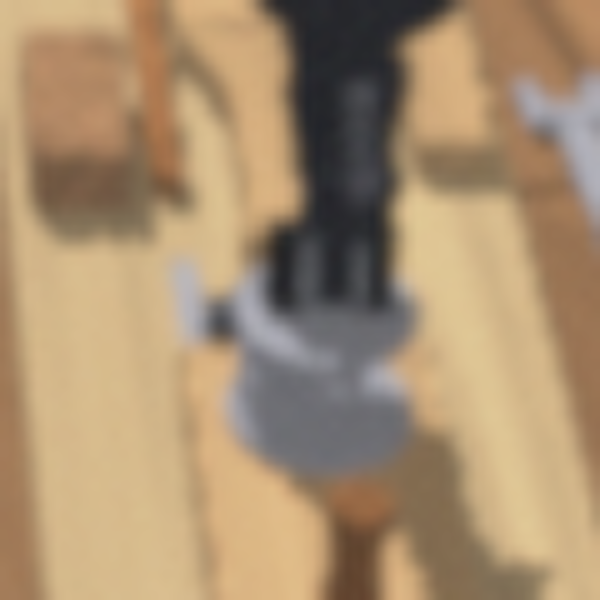

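The knob has turned with the gripper and still sits on the rim, so I'll go on turning.

Call:
arm_command([
  [[6, 0, 0, 0, 0.4], [6, 0, 0, 0, 0.4], [6, 0, 0, 0, 0.4], [6, 0, 0, 0, 0.4], [6, 0, 0, 0, 0.4], [6, 0, 0, 0, 0], [6, 0, 0, 0, 0], [6, 0, 0, 0, 0], [6, 0, 0, 0, 0], [6, 0, 0, 0, 0]],
])

```text
t: 12.75
eef_pos: [0.5484, -0.1165, 0.1029]
tool_rot: [-0.001, 0.026, 1.0, -0.0]
contact_force: [4.1, -3.7, -11.4]
gripper_width: 0.127
grasp_force: 58.8
```

```bash
python3 - <<'E'
from h import *
o=get_obs(); print(o['torque'],o['contact_force'],o['eef_pos'])
E
```

```text
[-1.09697619 -1.00172415  0.07276334] [  4.05725261  -3.70025373 -11.37167768] [ 0.54835304 -0.11647903  0.10292437]
```

It sank: the force went to −11 N. Now I'll lower it to the notch floor.

Call:
arm_command([
  [[6, 0, 0, -0.03, 0], [6, 0, 0, -0.03, 0], [6, 0, 0, -0.02, 0], [6, 0, 0, 0, 0], [6, 0, 0, 0, 0], [20, 0, 0, 0, 0], [20, 0, 0, 0, 0], [20, 0, 0, 0, 0], [30, 0, 0, 0, 0], [30, 0, 0, 0, 0]],
])

```text
t: 14.0
eef_pos: [0.5491, -0.1163, 0.0998]
tool_rot: [-0.0, 0.027, 1.0, 0.0]
contact_force: [0.4, -0.0, -0.3]
gripper_width: 0.352
grasp_force: 0.0
```

```bash
python3 - <<'E'
from h import *
o=get_obs(); print(o['torque'],o['contact_force'],o['eef_pos'])
E
```

```text
[ 0.02733823  0.00178402 -0.0312459 ] [ 0.37516594 -0.01189411 -0.25637755] [ 0.5490685  -0.11627863  0.09983804]
```

Call:
arm_command([
  [[40, 0, 0, 0, 0], [40, 0, 0, 0.3, 0], [40, 0, 0, 0.5, 0], [50, 0, 0, 0.5, 0], [50, -0.05, -0.3, 0, -0.4], [50, -0.05, -0.4, 0, -0.4], [50, -0.1, -0.4, 0, -0.4], [50, -0.05, -0.3, 0, -0.3], [50, -0.05, -0.24, 0, -0.3], [50, 0, 0, 0, 0]],
])

```text
t: 15.25
eef_pos: [0.5306, -0.2162, 0.1777]
tool_rot: [-0.0, 0.1, 0.995, -0.0]
contact_force: [-0.0, 1.0, 1.1]
gripper_width: 0.584
grasp_force: 0.0
```

```bash
python3 - <<'E'
from h import *
o=get_obs(); print(o['contact_force'],o['eef_pos'])
a=snap("side","s3")[170:260,315:405]; b=snap("top","t3")[110:200,310:400]
f=lambda i:cv2.resize(i,(400,400),interpolation=cv2.INTER_CUBIC)
cv2.imwrite("pics/c4.png",np.hstack([f(a),f(b)]))
E
```

```text
[-0.01481678  0.96825868  1.11694621] [ 0.53055904 -0.21620969  0.17765424]
```

View pics/c4.png

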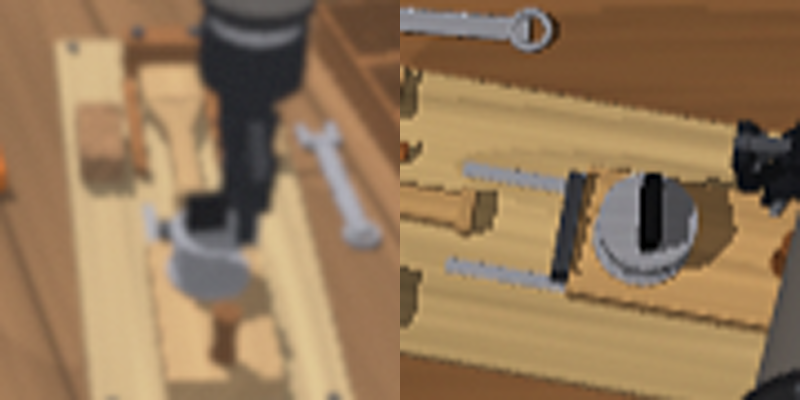

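The bar now stands across the jig and is raised, so it is parked. I'll go down over the post and grip it fore and aft.

Call:
arm_command([
  [[50, 0, 0.03, -0.3, 0], [50, 0, 0, -0.4, 0], [50, 0, 0, -0.4, 0], [50, 0, 0, -0.4, 0], [50, 0, 0, -0.3, 0], [50, 0, 0, -0.13, 0], [50, 0, 0, 0, 0], [15, 0, 0, 0, 0], [15, 0, 0, 0, 0], [15, 0, 0, 0, 0]],
], newtons=30)

```text
t: 16.6
eef_pos: [0.5317, -0.2135, 0.0631]
tool_rot: [0.001, 0.099, 0.995, -0.0]
contact_force: [-0.6, -0.3, 5.7]
gripper_width: 0.244
grasp_force: 29.6
```

Call:
arm_command([
  [[15, 0, 0, 0, 0], [15, 0, 0, 0, 0], [15, 0, 0, 0, 0], [15, 0.02, 0.1, 0, 0], [15, 0.02, 0.1, 0, 0], [15, 0.02, 0.1, 0, 0], [15, 0.02, 0.1, 0, 0], [15, 0.02, 0.1, 0, 0], [15, 0, 0, 0, 0], [15, 0, 0, 0, 0]],
])

```text
t: 17.85
eef_pos: [0.5379, -0.183, 0.0631]
tool_rot: [0.001, 0.099, 0.995, -0.0]
contact_force: [-1.2, -0.7, 6.7]
gripper_width: 0.249
grasp_force: 29.8
```

Call:
arm_command([
  [[15, 0.02, 0.1, 0.02, 0], [15, 0.02, 0.1, 0.02, 0], [15, 0.02, 0.1, 0, 0], [15, 0.02, 0.1, 0, 0], [15, 0.012, 0.06, 0, 0], [15, 0.01, 0.05, 0, 0], [15, 0.01, 0.05, 0, 0], [15, 0, 0, 0, 0], [15, 0, 0, 0, 0], [15, 0, 0, 0, 0]],
])

```text
t: 19.1
eef_pos: [0.5444, -0.1498, 0.0633]
tool_rot: [0.001, 0.099, 0.995, -0.001]
contact_force: [6.1, -3.7, -14.8]
gripper_width: 0.245
grasp_force: 30.9
```

Call:
arm_command([
  [[15, 0.01, 0, -0.02, 0], [15, 0, 0, -0.007, 0], [15, 0.004, 0.02, 0, 0], [15, 0.004, 0.02, 0, 0], [15, 0.004, 0.02, 0, 0], [15, 0.004, 0.02, 0, 0], [15, 0.004, 0.02, 0, 0], [15, 0, 0, 0, 0], [15, 0, 0, 0, 0], [15, 0, 0, 0, 0]],
])

```text
t: 20.35
eef_pos: [0.545, -0.1469, 0.0631]
tool_rot: [0.0, 0.1, 0.995, -0.002]
contact_force: [-0.8, -13.1, 1.8]
gripper_width: 0.25
grasp_force: 32.6
```

```bash
python3 - <<'E'
from h import *
o=get_obs(); print(o['contact_force'],o['eef_pos'])
a=snap("top","t4")[120:175,240:350]; b=snap("side","s4")[165:255,315:405]
cv2.imwrite("pics/c5.png",np.vstack([cv2.resize(a,(500,250),interpolation=cv2.INTER_CUBIC),cv2.resize(b,(500,350),interpolation=cv2.INTER_CUBIC)]))
E
```

```text
[ -0.83132252 -13.08534747   1.79804854] [ 0.54503961 -0.1469279   0.0631488 ]
```

View pics/c5.png

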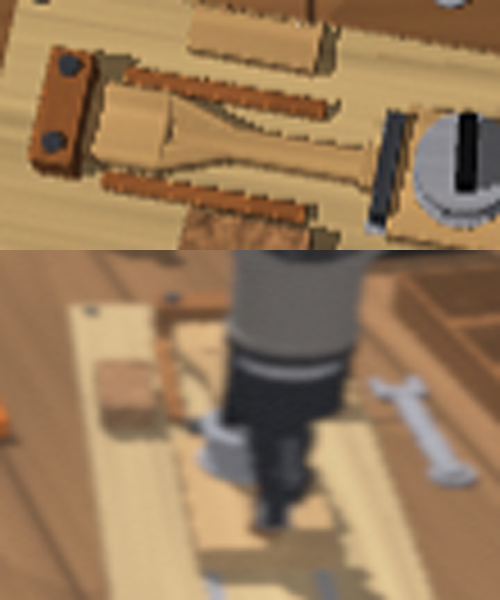

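The top crop shows the plate at the butt (about (370,165)) and the toe at the block (about (95,130)). The push meets 13 N, so I'll confirm with a slightly firmer push.

Call:
arm_command([
  [[15, 0.004, 0.02, 0, 0], [15, 0.004, 0.02, 0, 0], [15, 0, 0, 0, 0], [15, 0, 0, 0, 0], [15, 0, 0, 0, 0], [15, 0, 0, 0, 0], [15, 0, 0, 0, 0], [15, 0, 0, 0, 0], [15, 0, 0, 0, 0], [15, 0, 0, 0, 0]],
])

```text
t: 21.7
eef_pos: [0.5451, -0.1469, 0.0632]
tool_rot: [0.0, 0.101, 0.995, -0.003]
contact_force: [-1.9, -17.1, 0.6]
gripper_width: 0.242
grasp_force: 32.8
```

Call:
arm_command([
  [[50, 0, 0, 0, 0], [50, 0, 0, 0, 0], [50, 0, 0, 0, 0], [50, 0, 0, 0, 0], [50, 0, 0, 0.2, 0], [50, 0, 0, 0.4, 0], [50, 0, 0, 0.7, 0], [50, 0, 0, 0.8, 0], [50, 0, 0, 0.8, 0], [50, 0, -0.5, 0, 0]],
])

```text
t: 22.95
eef_pos: [0.5492, -0.1693, 0.2423]
tool_rot: [0.005, 0.097, 0.995, 0.001]
contact_force: [0.5, -0.1, -0.2]
gripper_width: 0.584
grasp_force: 0.0
```

Call:
arm_command([
  [[50, 0, -0.8, 0, 0], [50, 0, -0.8, 0, 0], [50, 0, -0.8, 0, 0], [50, 0, -0.8, 0, 0], [50, 0, 0, 0, 0], [50, 0, 0, 0, 0], [50, 0, 0, 0, 0], [50, 0, 0, 0, 0], [50, 0, 0, 0, 0], [50, 0, 0, 0, 0]],
])

```text
t: 24.2
eef_pos: [0.5462, -0.3627, 0.2369]
tool_rot: [-0.0, 0.099, 0.995, 0.0]
contact_force: [-0.2, -0.6, -0.6]
gripper_width: 0.586
grasp_force: 0.0
```

```bash
python3 - <<'E'
from h import *
a=snap("top","t5")[120:185,235:375]; b=snap("side","s5")[165:245,320:400]
cv2.imwrite("pics/c6.png",np.vstack([cv2.resize(a,(600,278),interpolation=cv2.INTER_CUBIC),np.hstack([cv2.resize(b,(322,322),interpolation=cv2.INTER_CUBIC),np.zeros((322,278,3),np.uint8)])]))
E
```

```text
(no output)
```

View pics/c6.png

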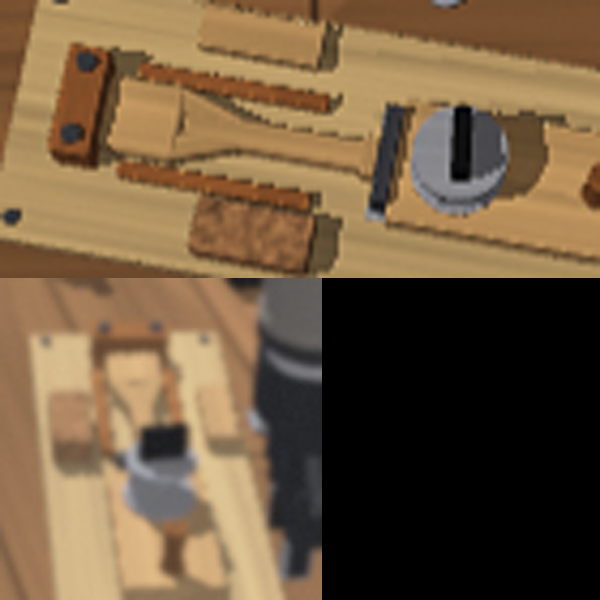

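```bash
python3 - <<'E'
from h import *
s=140/600
T=lambda x,y,z: onz("top",(x+.5)*s-.5+235,(y+.5)*s-.5+120,z)
ax=np.array([.1963,.9805,0]);o=np.array([.5745,.0074,0])
for n,p in dict(toe=T(110,118,.042),butt=T(372,158,.042),blockedge=T(104,112,.058),blockback=T(58,100,.058),plate=T(378,160,.058)).items(): print(n,((p-o)@ax).round(4))
im=cv2.imread("pics/t5.png")
# intensity profile along the blank centre line, jig x 0.17..0.23 at z .042
for y in(-.015,0,.012):
  r=[]
  for x in np.arange(.180,.216,.003):
    u,v=proj("top",o+x*ax+y*np.array([-ax[1],ax[0],0])+[0,0,.042]); r.append(cv2.getRectSubPix(im.astype(np.float32),(1,1),(u,v))[0,0].round().astype(int).tolist()[::-1])
  print(y,r)
E
```

```text
toe 0.1927
butt 0.0037
blockedge 0.1948
blockback 0.2285
plate -0.0015
-0.015 [[178, 138, 87], [180, 139, 87], [181, 140, 88], [174, 134, 84], [92, 69, 43], [96, 73, 45], [79, 58, 35], [53, 31, 16], [108, 64, 33], [130, 77, 39], [132, 79, 41], [129, 77, 41], [128, 76, 40]]
0 [[189, 146, 92], [190, 148, 93], [192, 149, 94], [186, 144, 90], [98, 74, 46], [102, 77, 49], [80, 58, 36], [54, 32, 16], [111, 65, 34], [130, 77, 41], [131, 77, 40], [132, 79, 41], [133, 79, 41]]
0.012 [[183, 141, 89], [183, 142, 90], [186, 144, 91], [189, 145, 92], [109, 81, 52], [96, 72, 46], [71, 51, 31], [57, 34, 19], [109, 63, 34], [133, 78, 41], [132, 78, 39], [128, 75, 38], [126, 75, 40]]
```

```bash
python3 -c "
from station import job
print(job.hand_in())"
```

```text
the job is handed in; nothing more can be done
None
```

I parked the pin in its rest notch about 1.7 rad anticlockwise, then slid the stop about 68 mm until the blank was trapped against the end block. The stop did not move under a 17 N push, and the pictures agree with no gaps. The job is handed in at about 24 s; its verdict was not shown.

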